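Lock the junction box cover with a screwdriver

ROBOT

A 7-joint arm with a two-finger parallel gripper is mounted at the origin on a cart in front of the work surface, level with it; the furniture and walls round the work are solid. World frame = base frame: x ahead of the robot, y to its left, z up, the work surface at z = 0. Lengths are in m, angles in rad, forces in N, time in s.
With the tool pointing down it reaches from about 0.4 to 0.9 m from the base axis. Payload 5.5 kg.
Tool frame: the origin (TCP) lies midway between the tips of the shut fingers; the grasp point (between the pads) lies 19 mm behind it (env.hold_point_z is the distance from the TCP to the grasp point, in m); z points along the fingers, y is the line along which they close (so a half turn about z gives the same grasp; the last joint's range is limited). The gripper opens to 85 mm and grips with 20 to 120 N. Pads are 22 mm wide; open, the fingers measure 114 mm over their backs; the gripper's body (76 mm by 85 mm) begins 54 mm behind the grasp point. The pads swing forward as they close: fully open they stand 13 mm farther back than shut.
Start: joints at [1.578, 0.501, -0.427, 1.55, 0.221, 1.138, -0.21], TCP at [0.164, -0.629, 0.231] pointing down, gripper open.
Joint ranges: [-2.88, 2.88], [-0.31, 2.03], [-1.54, 1.56], [0.2, 2.42], [-1.41, 4.55], [0.19, 2.02], [-2.57, 2.57]. Speed limits (rad/s): [2.57, 2.57, 3.14, 3.14, 3.14, 3.14, 3.14].

INTERFACE

Orientations are given as a unit quaternion [x, y, z, w].
In Python, from bench import env, eyes, workorder gives the robot as it stands. The module is installed in compiled form; this text tells all that it offers.
- The arm moves only by the tool carry_out, never from a script. Its argument "series" is a list of rows, each a list of 2 entries, a list of its own where there are three numbers: the shift along the tool's x, y, z in cm, then the turn, a rotation vector about the tool's x, y, z in rad. A call has 1 to 20 rows; each row shifts and turns the commanded pose from where the row before left it, along the tool's axes as they then stand; what a row does not reach is not made up. A row lasts 1/8 s, in which the tool goes at most 62.5 mm and 10.7 degrees, less where a joint would pass 70% of its speed; a pose out of reach is approached as far as the arm can. A call with a gripper value outside its range is refused whole. "gripper" is the opening, from 0 (shut) to 1 (fully open), set as the call begins (left out, the last holds). The fingers move at their own pace and stop on an object; "grip_force" is the grip in N (left out, the last holds). Time passes only in rows, so rows that do not move let the fingers close. It gives the time, the measured TCP pose, the force, the opening and the grip force at its end, in the units of the state.
- env.state(): the state, without advancing time (a new reading comes with each control period).
- eyes.capture(name): name is "side" or "top" or "wrist"; returns (picture, depth): 400x640x3 uint8, blue, green, red; 400x640 float32, m along the optical axis (not along the pixel's ray), 0 where there is no reading.
- eyes.camera_params(name): a dict with "fx", "fy", "cx", "cy" (pixels), "rvec" (rotation vector, rad) and "tvec" (3), from world to camera coordinates, as OpenCV has them. Camera axes: x right, y down, z forward; pixel columns grow to the right and rows downward; lengths in m; the calibration is good to about 2 mm. A picture is of the moment at which its call begins: read the wrist's pose just before it. camera_params takes no time and is no camera call; for the wrist camera it gives the pose at the moment of the call.
- workorder.sign_off(): hands the job in; it is judged then, once.
The state is a dict: "clock": time; "joint_pos": joint angles; "qd": joint speeds; "joint_efforts": joint torques, N m; "position": TCP position; "tcp_rot": TCP orientation; "wrist_force": force on the tool from outside, world axes, zero at the start; "torque": the same for the moment, N m; "width": finger opening in m; "grip_force": force on a finger pad.
Only numpy, scipy, OpenCV 4.12 (cv2) and the standard library are available. Lean on these libraries where they do the work, as an engineer would, in place of code of your own. Each camera call takes 0.05 s, during which the arm holds its last target. There are 200 camera calls.

TASK

The cover of the grey junction box bolted to the bench is held by one slotted, spring-loaded twist-lock screw that is still open. Take the screwdriver out of its wooden stand, press the screw in with it, gently, leaning on it with no more than about 25 N, and keep it pressed while you turn it clockwise, about a sixth of a turn, to its stop, so that it springs back up locked; then put the screwdriver back upright in its stand. Leave the loose cell, tape roll, copper strip and tip tray near the work where they are.

Things in the scene. Friction and masses are not known exactly. Their poses are not given: they have to be found in the camera images.
- junction_box: Fixed grey box, 130 (its x) x 90 (y) x 45 mm high, flat cover on top, cable glands on its +x end. Origin: middle of its underside on the bench. A collar, 35 mm outside, 25 mm inside diameter, 12 mm high, stands in the middle of the cover round the screw head. Beside it a short raised bar marks the slot's open direction (+0.5 rad from the box's x), a long one the locked one (-0.55 rad).
- press (a joint): How far the screw is pressed in (m): 0 up; from 0.0046 on its padded bottom stop. A spring holds it up: about 5 N at 0, 16 N at 4 mm, 18 N at 4.6 mm, then rising steeply (about 23 N at 5 mm). It is free to turn only while pressed more than 4 mm (before that it is blocked after 0.13 rad); between open and locked it cannot rise above 4 mm.
- screw (a joint): Turn of the screw clockwise seen from above (rad): 0 open (start), 1.05 at its stop. Beyond 0.93 the screw springs up when let go and is locked. Friction about 0.04 N m, a little more when it rubs.
- stand: Fixed wooden block, 60 x 60 mm, 62 mm high, origin at the middle of its underside on the bench. A round vertical hole, 17 mm in diameter, goes through its middle; the screwdriver hangs in it.
- driver: Stubby slotted screwdriver, 135 mm long, 0.09 kg, upright in the stand, handle up. Origin at the end of the blade, in its middle, 7 mm above the bench at first; z up to the handle, x along the blade's width. Blade 11 mm wide (x), 1.8 mm thick (y), 10 mm long; shank 7 mm round; round flange, 30 mm in diameter, 55 to 61 mm from the blade's end, rests on the stand.
- spare_cell: Loose green battery cell, 26 mm in diameter, 71 mm tall, upright, origin under it. Leave it alone.
- black_tape: Loose roll of black tape, 64 mm in diameter, 18 mm high, lying flat, origin under it. Leave it alone.
- copper_strip: Loose copper strip, 64 x 18 x 6 mm, lying flat, origin under it. Leave it alone.
- tip_tray: Loose wooden block with electrode tips, 40 x 60 x 37 mm, origin under it. Leave it alone.
- handle (a point): Middle of the screwdriver's black flat-sided handle, on its axis, 97 mm above the blade's end. The handle is 28 mm wide (x, the way of the blade's width), 18 mm thick (y: grip it across this) and 72 mm long (61 to 133 mm from the blade's end). Axes as the screwdriver's.
- screw_axis (a point): Point on the screw's axis at the level of the cover's top, 45 mm above the bench; fixed to the box, z up, axes as the box's. The screw's steel head is 22 mm in diameter; a slot runs right across it, 3.6 mm wide, 4 mm deep, square-edged, at first +0.5 rad from this x axis. How high the head stands differs and is not measured: its top 12 to 32 mm, the slot's floor 8 to 28 mm above this point.
There are look-alikes about, which are no part of the job. Leave any blue look-alike of the driver alone.

How it is judged:
By the outcome, as a careful person would: the job done as asked, in the order asked, and still so for the second after the job is handed in, with the robot touching nothing.
It also fails if it takes over 67 s, if anything falls off the work surface, if the arm or the gripper's body presses on something with over 40 N, if the wrist force passes 120 N, or if a joint passes its speed limit or range.

## Working session

There is one attempt and no reset: what is moved stays moved. The work goes in short steps, Python scripts to look and compute and a tool call to move; the robot and the scene stay as the last step left them, time stands still between calls to the robot, and variables do not carry over. Pictures are saved under pics/ and viewed, at most 10 in all, crops included, and the job is handed in when it is done.

Besides the shell and the picture viewer there is one more tool, called as a command line: name --argument value ..., lists and objects as JSON in quotes. carry_out: Moves the arm, as the interface text tells. Its arguments: {"type":"object","properties":{"series":{"type":"array"},"gripper":{"type":"number"},"grip_force":{"type":"number"}},"required":["series"]}

```bash
mkdir -p pics
cat > h.py <<'E'
import numpy as np, cv2
from bench import env, eyes, workorder
from scipy.spatial.transform import Rotation as R
def cap(n,f=None):
    p=eyes.camera_params(n); im,d=eyes.capture(n)
    if f: cv2.imwrite('pics/'+f,im)
    return im,d,p
def world(p,u,v,d):
    c=np.array([(u-p['cx'])/p['fx']*d,(v-p['cy'])/p['fy']*d,d])
    return (c-np.ravel(p['tvec']))@R.from_rotvec(np.ravel(p['rvec'])).as_matrix()
def cloud(p,d):
    v,u=np.mgrid[:400,:640]
    c=np.stack([(u-p['cx'])/p['fx']*d,(v-p['cy'])/p['fy']*d,d],-1)
    return (c-np.ravel(p['tvec']))@R.from_rotvec(np.ravel(p['rvec'])).as_matrix()
E
python3 - <<'E'
from h import *
s=env.state(); print(s, env.hold_point_z)
for n in ('top','side'):
    im,d,p=cap(n,n+'0.png'); np.savez('pics/'+n+'0.npz',im=im,d=d,**{k:np.ravel(v) for k,v in p.items()}); print(n,p)
E
```

```text
{'clock': 0.0, 'joint_pos': array([ 1.57820145,  0.501854  , -0.42679988,  1.55147404,  0.22079817,
        1.13829417, -0.21027713]), 'qd': array([ 0.0012909 ,  0.000543  ,  0.00065446,  0.00211266,  0.00074289,
       -0.00027415, -0.00027312]), 'joint_efforts': array([ 1.11185871e-04, -5.69511044e+01, -5.81622496e+00, -2.80936825e+01,
        1.05577134e-02,  1.18787537e-02,  1.52173544e-05]), 'position': array([ 0.16424474, -0.62817673,  0.23024625]), 'tcp_rot': array([ 9.91826085e-01,  1.27593284e-01, -9.00232481e-05, -9.81567634e-04]), 'wrist_force': array([-0.24927536, -1.09268743,  0.73531467]), 'torque': array([ 0.00861949, -0.04077573,  0.02885979]), 'grip_force': 0.0, 'width': 0.08572480440665355} 0.0187
top {'fx': 484.9597898603038, 'fy': 484.9597898603038, 'cx': 313.9095952219115, 'cy': 196.95388670107928, 'rvec': array([ 2.1300944 , -2.1712606 ,  0.18047207]), 'tvec': array([0.02064564, 0.52360259, 1.40045874])}
side {'fx': 384.51122665363823, 'fy': 384.51122665363823, 'cx': 321.23923610027435, 'cy': 199.55153742576513, 'rvec': array([ 1.93339926, -0.15075421,  0.1416463 ]), 'tvec': array([-0.51744404,  0.09784248,  0.77978843])}
```

View pics/top0.png

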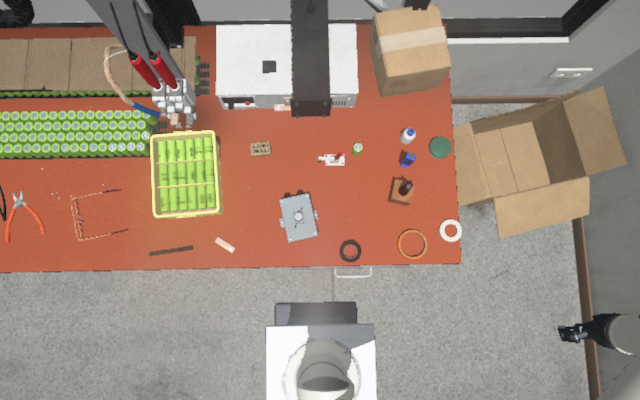

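View pics/side0.png

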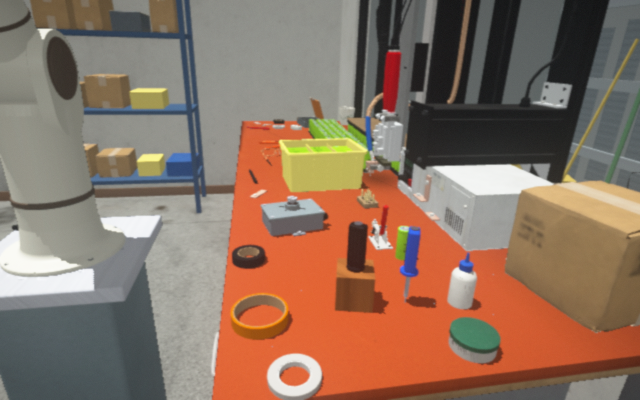

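The top view shows the box at (298,217), the stand with the black-handled driver at (402,190), and the blue look-alike at (407,158). In the side view, the driver handle is at (357,245) and the screw collar at (292,200).

Run:
```python
from h import *
for n in ('top','side'):
    z=np.load(f'pics/{n}0.npz'); p={k:z[k] for k in ('fx','fy','cx','cy','rvec','tvec')}
    for k in ('fx','fy','cx','cy'): p[k]=float(np.ravel(p[k])[0])
    W=cloud(p,z['d']); im=z['im'].astype(int)
    if n=='top':
        pts={'box':(298,217),'stand':(397,197),'handle':(406,187),'blue':(408,157),'tape':(340,251),'cell':(358,148),'tray':(260,149),'toggle':(334,159),'strip':(225,244)}
        for k,(u,v) in pts.items(): print(k,W[v,u].round(3))
    print(n)
    def rep(name,m):
        q=W[m]; print(name,len(q),np.median(q,0).round(4),q.min(0).round(3),q.max(0).round(3))
        return q
    x,y,Z=W[...,0],W[...,1],W[...,2]
    near=(x>.3)&(x<.75)&(y>-.45)&(y<.35)&(z['d']>0)
    dark=im.max(-1)<70
    rep('handle',near&dark&(Z>.085)&(Z<.16)&(y<-.1))
    rep('standtop',near&(Z>.055)&(Z<.066)&(y<-.1)&(im[...,2]>im[...,0]+25))
    g=near&(Z>.038)&(Z<.05)&(abs(im[...,2]-im[...,0])<40)&(y>-.02)&(y<.2)
    q=rep('cover',g)
    print(cv2.minAreaRect(q[:,:2].astype(np.float32)))
    rep('collar',near&(Z>.052)&(Z<.09)&(abs(im[...,2]-im[...,0])<40)&(y>-.02)&(y<.2))
im=cv2.imread('pics/top0.png')
a=cv2.resize(im[180:260,260:340],(400,400),interpolation=cv2.INTER_CUBIC);b=cv2.resize(im[140:220,365:445],(400,400),interpolation=cv2.INTER_CUBIC)
cv2.imwrite('pics/c0.png',np.hstack([a,b]))
```

```text
box [0.462 0.058 0.062]
stand [ 0.516 -0.232  0.062]
handle [ 0.532 -0.243  0.143]
blue [ 0.618 -0.255  0.135]
tape [ 0.364 -0.064  0.01 ]
cell [ 0.664 -0.123  0.066]
tray [0.676 0.171 0.025]
toggle [ 0.641 -0.053  0.026]
strip [0.392 0.279 0.004]
top
handle 8 [ 0.5277 -0.2375  0.1112] [ 0.526 -0.239  0.085] [ 0.537 -0.236  0.137]
standtop 306 [ 0.533  -0.241   0.0614] [ 0.501 -0.297  0.055] [ 0.729 -0.108  0.066]
cover 1158 [0.4627 0.0586 0.0446] [0.394 0.004 0.038] [0.536 0.114 0.05 ]
((0.46553903818130493, 0.05956260859966278), (0.13029710948467255, 0.08977384120225906), 11.637532234191895)
collar 114 [0.4646 0.0587 0.0599] [0.411 0.027 0.052] [0.525 0.093 0.076]
side
handle 511 [ 0.5328 -0.2594  0.1136] [ 0.522 -0.266  0.085] [ 0.545 -0.249  0.14 ]
standtop 741 [ 0.5338 -0.2641  0.0613] [ 0.499 -0.291  0.055] [ 0.726 -0.11   0.066]
cover 829 [0.4589 0.0408 0.0443] [0.394 0.001 0.038] [0.535 0.109 0.049]
((0.46476832032203674, 0.05664965882897377), (0.12950114905834198, 0.09297019988298416), 11.310426712036133)
collar 125 [0.4642 0.0507 0.0574] [0.449 0.041 0.052] [0.481 0.07  0.071]
```

View pics/c0.png

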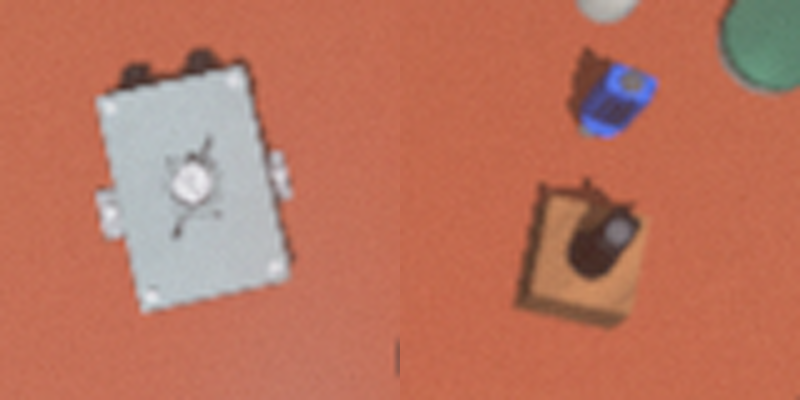

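The crop shows the glands at the box's top edge, so its yaw is about +0.2 rad. The box centre is near (0.465, 0.058) and the stand near (0.533, -0.245). Next I'll move above the stand and look with the wrist camera.

```bash
cat >> h.py <<'E'
def tool():
    s=env.state(); return s['position'],R.from_quat(s['tcp_rot']),s
def delta(pos,yaw=None):
    """shift (cm) in tool axes to pos; turn about tool so that tool z is down and tool x at world yaw"""
    t,r,s=tool(); sh=r.inv().apply(np.array(pos)-t)*100
    rv=None
    if yaw is not None: rv=(r.inv()*(R.from_euler('z',yaw)*R.from_euler('x',np.pi))).as_rotvec().round(4)
    x=r.as_matrix()[:,0]; print('t',s['clock'],'pos',t.round(4),'yaw',np.arctan2(x[1],x[0]).round(4),'tilt',r.as_matrix()[:2,2].round(4)); print('shift cm',sh.round(3),'turn',rv)
E
python3 - <<'E'
from h import *
t,r,s=tool(); p=eyes.camera_params('wrist'); m=R.from_rotvec(p['rvec']); c=-m.inv().apply(p['tvec'])
print('cam in tool',r.inv().apply(c-t),'cam z',r.inv().apply(m.inv().apply([0,0,1])), p['fx'])
delta([0.533,-0.245,0.26],0.2)
E
```

```text
cam in tool [ 0.0720238   0.00057306 -0.14240291] cam z [-2.81155784e-01  4.48464559e-04  9.59662036e-01] 323.9350481427603
t 0.1 pos [ 0.1643 -0.6283  0.2304] yaw 0.2559 tilt [-0.0004  0.0017]
shift cm [ 45.373 -27.752  -2.913] turn [-0.0017  0.      0.0559]
```

carry_out --series '[[[0, 0, -3], [0, 0, 0]], [[3, -1.85, 0], [0, 0, 0]], [[3, -1.85, 0], [0, 0, 0]], [[3, -1.85, 0], [0, 0, 0]], [[3, -1.85, 0], [0, 0, 0]], [[3, -1.85, 0], [0, 0, 0]], [[3, -1.85, 0], [0, 0, 0]], [[3, -1.85, 0], [0, 0, 0]], [[3, -1.85, 0], [0, 0, 0]], [[3, -1.85, 0], [0, 0, 0]], [[3, -1.85, 0], [0, 0, 0]], [[3, -1.85, 0], [0, 0, 0]], [[3, -1.85, 0], [0, 0, 0]], [[3, -1.85, 0], [0, 0, 0]], [[3, -1.85, 0], [0, 0, 0]], [[0, 0, 0], [0, 0, 0]]]' --gripper 1

```text
clock: 2.1
position: [0.5073, -0.2683, 0.2612]
tcp_rot: [0.991, 0.131, 0.001, -0.001]
wrist_force: [-0.6, -0.3, 0.3]
width: 0.0852
grip_force: 0.0
```

Run:
```python
from h import *
delta([0.533,-0.245,0.26],0.2)
im,d,p=cap('wrist','w1.png'); np.savez('pics/w1.npz',im=im,d=d,**{k:np.ravel(v) for k,v in p.items()})
W=cloud(p,d); x,y,Z=W[...,0],W[...,1],W[...,2]
n=(abs(x-.533)<.06)&(abs(y+.245)<.06)
for k,lo,hi in (('top',.128,.15),('mid',.085,.125),('stand',.055,.067)):
    q=W[n&(Z>lo)&(Z<hi)]; print(k,len(q), np.median(q,0).round(4) if len(q) else '', cv2.minAreaRect(q[:,:2].astype(np.float32)) if len(q)>3 else '')
```

```text
t 2.1 pos [ 0.5073 -0.2683  0.2612] yaw 0.2618 tilt [0.0009 0.0019]
shift cm [ 3.086 -1.583  0.126] turn [-0.0017 -0.0013  0.0618]
top 734 [ 0.5362 -0.251   0.1396] ((0.53515625, -0.2509383261203766), (0.01832505688071251, 0.028010813519358635), 52.307804107666016)
mid 109 [ 0.5456 -0.2507  0.1079] ((0.5426693558692932, -0.24969182908535004), (0.012393378652632236, 0.028025086969137192), 16.615537643432617)
stand 2336 [ 0.5431 -0.2522  0.0619] ((0.5349580645561218, -0.25114625692367554), (0.059960898011922836, 0.0603509359061718), 75.97499084472656)
```

View pics/w1.png

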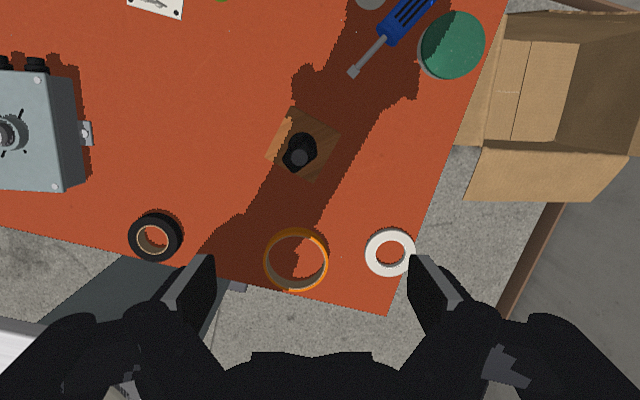

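The wrist view shows the handle top at (300,157). The depth gives a top face of 18x28 mm centred at (0.535, -0.251), with its long side at -0.658 rad, which matches the given sizes. Next I'll align above it.

carry_out --series '[[[3.1, -0.95, 0], [0, 0, 0]], [[0, 0, 0], [0, 0, 0.153]], [[0, 0, 0], [0, 0, 0.153]], [[0, 0, 0], [0, 0, 0.153]], [[0, 0, 0], [0, 0, 0.153]], [[0, 0, 0], [0, 0, 0.153]], [[0, 0, 0], [0, 0, 0.153]], [[0, 0, 0], [0, 0, 0]], [[0, 0, 0], [0, 0, 0]]]'

```text
clock: 3.28
position: [0.5323, -0.2557, 0.2611]
tcp_rot: [0.946, -0.324, -0.0, 0.0]
wrist_force: [0.4, -0.4, -0.2]
width: 0.0853
grip_force: 0.0
```

Run:
```python
from h import *
print(env.state()['joint_pos'].round(2))
im,d,p=cap('wrist','w2.png')
W=cloud(p,d); x,y,Z=W[...,0],W[...,1],W[...,2]
n=(abs(x-.533)<.06)&(abs(y+.245)<.06)
for k,lo,hi in (('top',.128,.15),('stand',.055,.067)):
    q=W[n&(Z>lo)&(Z<hi)]; print(k,len(q), np.median(q,0).round(4) if len(q) else '', cv2.minAreaRect(q[:,:2].astype(np.float32)) if len(q)>3 else '')
delta([0.5352,-0.251,0.086],-0.658)
```

```text
[ 0.76  0.37 -0.46  1.67  0.18  1.14 -1.98]
top 672 [ 0.5366 -0.2523  0.1396] ((0.5355910062789917, -0.2513221502304077), (0.017355430871248245, 0.02676435187458992), 52.21999740600586)
stand 2182 [ 0.5433 -0.2585  0.0619] ((0.5349637866020203, -0.25062400102615356), (0.060284193605184555, 0.06019679456949234), 76.08458709716797)
t 3.325 pos [ 0.5325 -0.2555  0.2612] yaw -0.6606 tilt [-0.0003 -0.0001]
shift cm [-0.057 -0.526 17.517] turn [ 0.0003  0.0002 -0.0026]
```

carry_out --series '[[[-0.05, -0.53, 1.5], [0, 0, 0]], [[0, 0, 3], [0, 0, 0]], [[0, 0, 3], [0, 0, 0]], [[0, 0, 3], [0, 0, 0]], [[0, 0, 3], [0, 0, 0]], [[0, 0, 2], [0, 0, 0]], [[0, 0, 1.5], [0, 0, 0]], [[0, 0, 0.5], [0, 0, 0]], [[0, 0, 0], [0, 0, 0]]]'

```text
clock: 4.45
position: [0.5361, -0.2505, 0.0866]
tcp_rot: [0.946, -0.325, 0.0, -0.0]
wrist_force: [0.2, -0.2, -0.5]
width: 0.085
grip_force: 0.0
```

Run:
```python
from h import *
delta([0.5352,-0.251,0.086],-0.658)
```

```text
t 4.45 pos [ 0.5361 -0.2505  0.0866] yaw -0.662 tilt [ 0.0005 -0.0002]
shift cm [-0.041  0.093  0.057] turn [-0.0002 -0.0005 -0.004 ]
```

carry_out --series '[[[-0.04, 0.06, 0], [0, 0, 0]], [[0, 0, 0], [0, 0, 0]], [[0, 0, 0], [0, 0, 0]], [[0, 0, 0], [0, 0, 0]], [[0, 0, 0], [0, 0, 0]], [[0, 0, 0], [0, 0, 0]], [[0, 0, 0], [0, 0, 0]], [[0, 0, 0], [0, 0, 0]]]' --gripper 0 --grip_force 70

```text
clock: 5.45
position: [0.5354, -0.2509, 0.0867]
tcp_rot: [0.946, -0.325, 0.0, 0.0]
wrist_force: [-0.6, 0.3, 5.9]
width: 0.0171
grip_force: 68.5
```

carry_out --series '[[[0, 0, -0.5], [0, 0, 0]], [[0, 0, -2], [0, 0, 0]], [[0, 0, -3], [0, 0, 0]], [[0, 0, -3], [0, 0, 0]], [[0, 0, -3], [0, 0, 0]], [[0, 0, -2.5], [0, 0, 0]], [[0, 0, -1], [0, 0, 0]], [[-2.45, -2, 0], [0, 0, 0]], [[-2.45, -2, 0], [0, 0, 0]], [[-2.45, -2, 0], [0, 0, 0]], [[-2.45, -2, 0], [0, 0, 0]], [[-2.45, -2, 0], [0, 0, 0]], [[-2.45, -2, 0], [0, 0, 0]], [[-2.45, -2, 0], [0, 0, 0]], [[-2.45, -2, 0], [0, 0, 0]], [[-2.45, -2, 0], [0, 0, 0]], [[-2.45, -2, 0], [0, 0, 0]], [[0, 0, 0], [0, 0, 0]]]'

```text
clock: 7.7
position: [0.4637, 0.0604, 0.2363]
tcp_rot: [0.947, -0.323, -0.0, -0.0]
wrist_force: [0.0, -0.6, -1.1]
width: 0.0169
grip_force: 68.2
```

carry_out --series '[[[0, 0, 0], [0, 0, -0.17]], [[0, 0, 0], [0, 0, -0.17]], [[0, 0, 0], [0, 0, -0.17]], [[0, 0, 0], [0, 0, -0.17]], [[0, 0, 0], [0, 0, -0.17]], [[0, 0, 0], [0, 0, -0.17]], [[0, 0, 0], [0, 0, -0.17]], [[0, 0, 0], [0, 0, -0.17]], [[0, 0, 0], [0, 0, 0]], [[0, 0, 0], [0, 0, 0]]]'

```text
clock: 8.95
position: [0.4647, 0.057, 0.2362]
tcp_rot: [0.94, 0.34, -0.0, 0.0]
wrist_force: [0.9, -0.6, -0.8]
width: 0.0172
grip_force: 68.1
```

Run:
```python
from h import *
print(env.state()['joint_pos'].round(2))
delta([0.4645,0.058,0.18],0.7)
im,d,p=cap('wrist','w3.png'); np.savez('pics/w3.npz',im=im,d=d,**{k:np.ravel(v) for k,v in p.items()})
```

```text
[ 0.56  0.21 -0.83  1.98  0.18  1.03 -1.23]
t 8.95 pos [0.4647 0.057  0.2362] yaw 0.6937 tilt [-0.0003 -0.0002]
shift cm [ 0.046 -0.09   5.619] turn [-0.0001  0.0004 -0.0063]
```

View pics/w3.png

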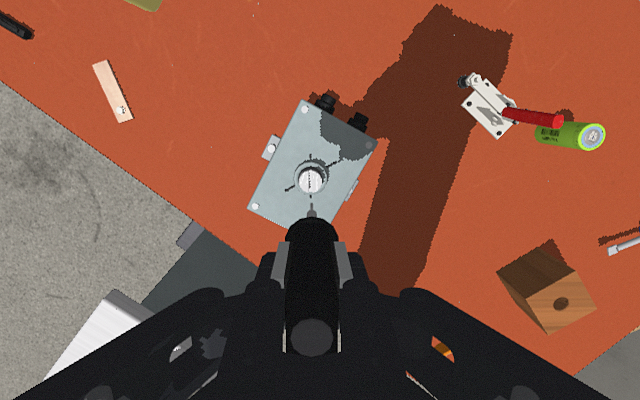

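The view shows the open screw head at (311,180) with its slot roughly vertical in the image, and the blade tip at about (311,210). The empty stand hole is at (561,303). Next I'll measure the head and blade from depth.

Run:
```python
from h import *
z=np.load('pics/w3.npz'); p={k:(float(z[k][0]) if k in('fx','fy','cx','cy') else z[k]) for k in ('fx','fy','cx','cy','rvec','tvec')}
W=cloud(p,z['d']); x,y,Z=W[...,0],W[...,1],W[...,2]; im=z['im'].astype(int)
r=np.hypot(x-.4647,y-.058)
m=(r<.026)&(Z>.04)&(Z<.12)
h,e=np.histogram(Z[m],np.arange(.04,.12,.002)); print([(round(a,3),b) for a,b in zip(e,h) if b])
c=(np.hypot(x-.465,y-.058)<.09)&(Z>.04)&(Z<.048)
q=W[c].astype(np.float32); print('cover',cv2.minAreaRect(q[:,:2]),np.median(q[:,2]))
for v in range(196,226,2):
    print(v,[(u,W[v,u].round(3).tolist()) for u in (307,311,315)])
t,rr,s=tool(); print('blade px', cv2.projectPoints(np.array([t+rr.apply([0,0,.08]),[.4647,.058,.07]]),np.float32(p['rvec']),np.float32(p['tvec']),np.array([[p['fx'],0,p['cx']],[0,p['fy'],p['cy']],[0,0,1]]),None)[0].ravel())
cv2.imwrite('pics/w3c.png',cv2.resize(z['im'][150:230,265:360],(760,560) if 0 else (713,600),interpolation=cv2.INTER_CUBIC))
```

```text
[(np.float64(0.042), np.int64(96)), (np.float64(0.044), np.int64(805)), (np.float64(0.046), np.int64(85)), (np.float64(0.048), np.int64(15)), (np.float64(0.05), np.int64(17)), (np.float64(0.052), np.int64(19)), (np.float64(0.054), np.int64(78)), (np.float64(0.056), np.int64(315)), (np.float64(0.058), np.int64(30)), (np.float64(0.064), np.int64(21)), (np.float64(0.066), np.int64(56)), (np.float64(0.068), np.int64(118)), (np.float64(0.07), np.int64(225)), (np.float64(0.072), np.int64(1))]Traceback (most recent call last):
  File "<stdin>", line 8, in <module>
cv2.error: OpenCV(4.12.0) /io/opencv/modules/imgproc/src/convhull.cpp:143: error: (-215:Assertion failed) total >= 0 && (depth == CV_32F || depth == CV_32S) in function 'convexHull'
```

```bash
cat > m.py <<'E'
from h import *
import sys
def meas(im,d,p,x0=.4647,y0=.058):
    W=cloud(p,d); x,y,Z=W[...,0],W[...,1],W[...,2]
    c=(np.hypot(x-.465,y-.058)<.09)&(Z>.042)&(Z<.047)
    q=np.ascontiguousarray(W[c][:,:2],dtype=np.float32); print('cover',cv2.minAreaRect(q),np.median(Z[c]))
    r=np.hypot(x-x0,y-y0)
    for k,lo,hi,rm in (('collar',.055,.0585,.022),('head',.0698,.0735,.016)):
        q=np.ascontiguousarray(W[(r<rm)&(Z>lo)&(Z<hi)],dtype=np.float32); print(k,len(q),np.median(q,0),cv2.minEnclosingCircle(q[:,:2].copy()))
    s=W[(r<.0105)&(Z>.062)&(Z<.0693)]; 
    if len(s)>5:
        m=s[:,:2].mean(0); u,ss,v=np.linalg.svd(s[:,:2]-m); a=np.arctan2(v[0,1],v[0,0]); print('slot',len(s),m,'dir',(a+np.pi/2)%np.pi-np.pi/2,ss/np.sqrt(len(s)),np.median(s[:,2]))
E
python3 - <<'E'
from m import *
z=np.load('pics/w3.npz'); p={k:(float(z[k][0]) if k in('fx','fy','cx','cy') else z[k]) for k in ('fx','fy','cx','cy','rvec','tvec')}
meas(z['im'],z['d'],p)
W=cloud(p,z['d'])
for v in range(198,220,2): print(v,[W[v,u].round(3).tolist() for u in (308,311,314)])
t,rr,s=tool(); K=np.array([[p['fx'],0,p['cx']],[0,p['fy'],p['cy']],[0,0,1]])
print('blade px', cv2.projectPoints(np.array([t+rr.apply([0,0,.0797]),[.4647,.058,.071]]),p['rvec'],p['tvec'],K,None)[0].ravel())
cv2.imwrite('pics/w3c.png',cv2.resize(z['im'][150:230,265:360],(713,600),interpolation=cv2.INTER_CUBIC))
E
```

```text
cover ((0.46436935663223267, 0.057235024869441986), (0.1302262544631958, 0.09004753828048706), 11.504334449768066) 0.044897838188047566
collar 403 [0.4687534  0.0611218  0.05673606] ((0.4645291566848755, 0.05740278959274292), 0.01734161376953125)
head 256 [0.46480855 0.05781788 0.07052126] ((0.46447086334228516, 0.05734784156084061), 0.011371699161827564)
slot 87 [0.46559498 0.05850358] dir 0.6685411232535712 [0.00631825 0.00314988] 0.06658740477043311
198 [[0.445, 0.044, 0.045], [0.447, 0.041, 0.044], [0.449, 0.039, 0.045]]
200 [[0.443, 0.042, 0.045], [0.445, 0.04, 0.045], [0.447, 0.037, 0.045]]
202 [[0.442, 0.041, 0.048], [0.443, 0.039, 0.045], [0.446, 0.036, 0.046]]
204 [[0.44, 0.04, 0.045], [0.469, 0.059, 0.159], [0.444, 0.035, 0.046]]
206 [[0.438, 0.038, 0.045], [0.469, 0.06, 0.165], [0.442, 0.033, 0.046]]
208 [[0.436, 0.037, 0.045], [0.468, 0.059, 0.167], [0.44, 0.032, 0.044]]
210 [[0.434, 0.035, 0.045], [0.467, 0.058, 0.168], [0.439, 0.03, 0.045]]
212 [[0.465, 0.059, 0.169], [0.467, 0.058, 0.172], [0.468, 0.056, 0.17]]
214 [[0.465, 0.059, 0.172], [0.467, 0.058, 0.176], [0.468, 0.056, 0.174]]
216 [[0.465, 0.059, 0.178], [0.467, 0.058, 0.179], [0.468, 0.057, 0.179]]
218 [[0.474, 0.066, 0.214], [0.476, 0.066, 0.216], [0.477, 0.064, 0.215]]
blade px [309.90904673 208.79396241 309.60986767 181.31600992]
```

View pics/w3c.png

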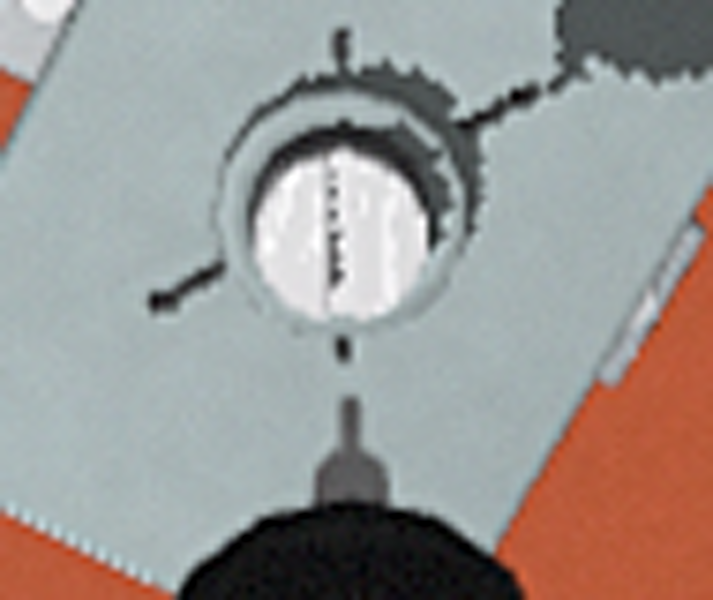

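The head top is at z≈0.0707, the slot floor at about 0.067, and the screw axis at about (0.4645, 0.0574). The blade sits about 1 mm to the right of the slot in the image. I'll correct that, descend close, and look again.

carry_out --series '[[[0.05, -0.1, 1], [0, 0, -0.007]], [[0, 0, 2], [0, 0, 0]], [[0, 0, 2], [0, 0, 0]], [[0, 0, 1.5], [0, 0, 0]], [[0, 0, 0.8], [0, 0, 0]], [[0, 0, 0], [0, 0, 0]], [[0, 0, 0], [0, 0, 0]]]'

```text
clock: 9.88
position: [0.465, 0.0589, 0.1638]
tcp_rot: [0.939, 0.345, 0.0, 0.0]
wrist_force: [0.3, 0.7, 0.4]
width: 0.0173
grip_force: 68.2
```

Run:
```python
from m import *
delta([0.4645,0.0574,0.15],0.7008); print(env.state()['wrist_force'])
im,d,p=cap('wrist'); np.savez('pics/w4.npz',im=im,d=d,**{k:np.ravel(v) for k,v in p.items()})
meas(im,d,p)
t,rr,s=tool(); W=cloud(p,d); T=rr.inv().apply((W-t).reshape(-1,3)).reshape(W.shape)*1000
m=(abs(T[...,0])<6)&(abs(T[...,1])<8)&(T[...,2]>62)&(T[...,2]<79)
for a in range(62,79,2):
    k=m&(T[...,2]>a)&(T[...,2]<a+2); print(a,k.sum(),T[k].mean(0).round(2) if k.any() else '',np.ptp(T[k][:,1]).round(1) if k.any() else '', np.nonzero(k)[1].mean() if k.any() else '')
c=im[150:240,265:360]; cv2.imwrite('pics/w4c.png',cv2.resize(c,(633,600),interpolation=cv2.INTER_CUBIC))
```

```text
t 9.875 pos [0.465  0.0589 0.1638] yaw 0.7048 tilt [0.001  0.0001]
shift cm [-0.14   0.079  1.38 ] turn [ 0.0006 -0.0008  0.004 ]
[0.28041078 0.71968292 0.44524221]
cover ((0.4647611081600189, 0.05733107775449753), (0.12954391539096832, 0.09007319808006287), 11.532577514648438) 0.044874185560791216
collar 595 [0.47090408 0.0632131  0.05675356] ((0.464895635843277, 0.05744725093245506), 0.01738416776061058)
head 380 [0.4654423  0.05830526 0.07048745] ((0.4647967219352722, 0.057593293488025665), 0.011440611444413662)
slot 124 [0.4670922  0.06066414] dir 0.7786134731021175 [0.00469092 0.00369126] 0.0664227503713201
62 11 [ 1.89  0.87 63.05] 6.0 311.45454545454544
64 10 [ 2.25  0.9  65.18] 5.4 311.5
66 7 [ 2.26  1.43 67.21] 4.8 312.2857142857143
68 14 [ 2.74  0.51 68.87] 6.2 310.92857142857144
70 2 [ 3.59  1.59 70.71] 0.7 312.5
72 1 [ 4.41  0.55 72.71] 0.0 311.0
74 2 [ 4.58  0.9  74.52] 0.7 311.5
76 3 [ 4.65  1.02 77.51] 0.7 311.6666666666667
78 1 [ 4.82  0.55 78.58] 0.0 311.0
```

View pics/w4c.png

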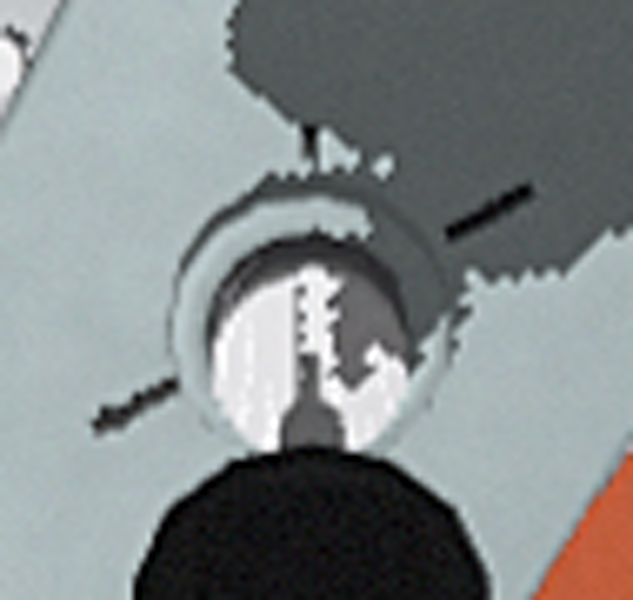

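The blade and slot line up: laterally the blade is at +0.9 mm and the screw at +0.94 mm in the tool frame. Next I'll descend in small steps.

carry_out --series '[[[-0.03, 0, 0.6], [0, 0, -0.004]], [[0, 0, 0.5], [0, 0, 0]], [[0, 0, 0.2], [0, 0, 0]], [[0, 0, 0.1], [0, 0, 0]], [[0, 0, 0.1], [0, 0, 0]], [[0, 0, 0], [0, 0, 0]]]'

```text
clock: 10.68
position: [0.4643, 0.0586, 0.1483]
tcp_rot: [0.938, 0.347, 0.0, -0.0]
wrist_force: [0.0, -0.1, -0.2]
width: 0.0173
grip_force: 68.2
```

carry_out --series '[[[0, 0, 0.1], [0, 0, 0]], [[0, 0, 0.1], [0, 0, 0]], [[0, 0, 0], [0, 0, 0]]]'

```text
clock: 11.05
position: [0.4642, 0.0586, 0.1462]
tcp_rot: [0.938, 0.347, -0.0, -0.0]
wrist_force: [-0.4, -0.3, -1.8]
width: 0.0174
grip_force: 68.2
```

carry_out --series '[[[0, 0, 0.1], [0, 0, 0]], [[0, 0, 0.05], [0, 0, 0]], [[0, 0, 0], [0, 0, 0]]]'

```text
clock: 11.42
position: [0.4645, 0.0586, 0.1452]
tcp_rot: [0.938, 0.347, 0.0, 0.0]
wrist_force: [-1.8, -0.0, 4.4]
width: 0.0171
grip_force: 69.1
```

carry_out --series '[[[0, 0, 0.1], [0, 0, 0]], [[0, 0, 0.1], [0, 0, 0]], [[0, 0, 0.1], [0, 0, 0]], [[0, 0, 0], [0, 0, 0]]]'

```text
clock: 11.92
position: [0.4647, 0.0588, 0.1427]
tcp_rot: [0.938, 0.347, 0.0, 0.0]
wrist_force: [-2.6, 0.2, 11.1]
width: 0.0171
grip_force: 70.0
```

carry_out --series '[[[0, 0, 0.1], [0, 0, 0]], [[0, 0, 0.08], [0, 0, 0]], [[0, 0, 0.04], [0, 0, 0]], [[0, 0, 0], [0, 0, 0]]]'

```text
clock: 12.42
position: [0.4649, 0.0588, 0.141]
tcp_rot: [0.938, 0.347, 0.0, 0.001]
wrist_force: [-3.1, -0.4, 15.2]
width: 0.0172
grip_force: 70.5
```

carry_out --series '[[[0, 0, 0.07], [0, 0, 0]], [[0, 0, 0], [0, 0, 0]], [[0, 0, 0], [0, 0, 0]]]'

```text
clock: 12.8
position: [0.4649, 0.0588, 0.1405]
tcp_rot: [0.938, 0.347, 0.0, 0.001]
wrist_force: [-4.5, -0.7, 17.0]
width: 0.0172
grip_force: 70.9
```

carry_out --series '[[[0, 0, 0.03], [0, 0, 0]], [[0, 0, 0], [0, 0, 0.1]], [[0, 0, 0], [0, 0, 0.1]], [[0, 0, 0], [0, 0, 0.1]], [[0, 0, 0], [0, 0, 0]]]'

```text
clock: 13.42
position: [0.4655, 0.0588, 0.1405]
tcp_rot: [0.979, 0.203, 0.001, 0.001]
wrist_force: [-3.8, -1.1, 17.9]
width: 0.0175
grip_force: 70.8
```

Run:
```python
from h import *
delta([0.4648,0.0588,0.14]); s=env.state(); print(s['torque'],s['wrist_force'])
```

```text
t 13.425 pos [0.4655 0.0588 0.1405] yaw 0.408 tilt [ 0.0025 -0.0011]
shift cm [-0.067 -0.033  0.046] turn None
[-0.2487874   1.13225403  0.01650278] [-3.83140171 -1.12069775 17.91123253]
```

carry_out --series '[[[0, 0, 0], [0, 0, 0.1]], [[0, 0, 0], [0, 0, 0.1]], [[0, 0, 0], [0, 0, 0.1]], [[0, 0, 0], [0, 0, 0.1]], [[0, 0, 0], [0, 0, 0.1]], [[0, 0, 0], [0, 0, 0]]]'

```text
clock: 14.18
position: [0.4656, 0.0584, 0.1405]
tcp_rot: [0.999, -0.046, 0.001, 0.001]
wrist_force: [-4.1, -1.8, 16.7]
width: 0.0173
grip_force: 70.7
```

Run:
```python
from h import *
delta([0.4648,0.0588,0.14]); s=env.state(); print(s['torque'],s['wrist_force'])
```

```text
t 14.175 pos [0.4656 0.0584 0.1405] yaw -0.0922 tilt [ 0.0026 -0.0014]
shift cm [-0.087 -0.036  0.05 ] turn None
[-0.56161111  1.03752365  0.05497037] [-4.10227065 -1.7965699  16.65710057]
```

carry_out --series '[[[0, 0, 0.02], [0, 0, 0.1]], [[0, 0, 0], [0, 0, 0.1]], [[0, 0, 0], [0, 0, 0.06]], [[0, 0, 0], [0, 0, 0.03]], [[0, 0, 0], [0, 0, 0]], [[0, 0, 0], [0, 0, 0]]]'

```text
clock: 14.92
position: [0.4656, 0.058, 0.1404]
tcp_rot: [0.982, -0.189, 0.001, 0.001]
wrist_force: [-4.5, -2.3, 18.5]
width: 0.0176
grip_force: 70.8
```

Run:
```python
from h import *
delta([0.4648,0.0588,0.14]); s=env.state(); print(s['torque'],s['wrist_force'])
```

```text
t 14.925 pos [0.4656 0.058  0.1404] yaw -0.3813 tilt [ 0.0024 -0.0017]
shift cm [-0.098 -0.042  0.036] turn None
[-0.73939991  1.13702777  0.06381789] [-4.47433669 -2.3028708  18.54138461]
```

Slot play (about 0.16 rad) means the screw lags the blade. I'll keep turning until I feel the stop.

carry_out --series '[[[0, 0, 0], [0, 0, 0.05]], [[0, 0, 0], [0, 0, 0.05]], [[0, 0, 0], [0, 0, 0.03]], [[0, 0, 0], [0, 0, 0]]]'

```text
clock: 15.42
position: [0.4655, 0.0579, 0.1404]
tcp_rot: [0.967, -0.253, 0.001, 0.001]
wrist_force: [-4.3, -2.7, 19.5]
width: 0.0174
grip_force: 70.8
```

Run:
```python
from h import *
delta([0.4648,0.0588,0.14]); s=env.state(); print(s['torque'],s['wrist_force'])
```

```text
t 15.425 pos [0.4655 0.0579 0.1404] yaw -0.5117 tilt [ 0.0023 -0.0018]
shift cm [-0.101 -0.042  0.035] turn None
[-0.7740116   1.20408423  0.03666838] [-4.3396593  -2.7008206  19.51293004]
```

carry_out --series '[[[0, 0, 0], [0, 0, 0.04]], [[0, 0, 0], [0, 0, 0.04]], [[0, 0, 0], [0, 0, 0]]]'

```text
clock: 15.8
position: [0.4655, 0.058, 0.1404]
tcp_rot: [0.957, -0.292, 0.001, 0.0]
wrist_force: [-4.0, -2.5, 18.3]
width: 0.0172
grip_force: 70.8
```

Run:
```python
from h import *
delta([0.4648,0.0588,0.14]); s=env.state(); print(s['torque'],s['wrist_force'])
```

```text
t 15.8 pos [0.4655 0.058  0.1404] yaw -0.5918 tilt [ 0.0024 -0.0017]
shift cm [-0.106 -0.029  0.038] turn None
[-0.77109379  1.24279605  0.06393598] [-4.02054407 -2.51666725 18.33927192]
```

Run:
```python
from m import *
im,d,p=cap('wrist'); meas(im,d,p); a=cv2.resize(im[150:270,250:370],(590,590),interpolation=cv2.INTER_CUBIC)
cv2.imwrite('pics/w5c.png',a)
t,rr,s=tool(); W=cloud(p,d); T=rr.inv().apply((W-t).reshape(-1,3)).reshape(W.shape)*1000
x,y,Z=W[...,0],W[...,1],W[...,2]; r=np.hypot(x-.4648,y-.0575)
m=(r<.011)&(Z>.05)&(Z<.09); h,e=np.histogram(Z[m],np.arange(.05,.09,.001)); print([(round(float(a),3),int(b)) for a,b in zip(e,h) if b])
```

```text
cover ((0.46425342559814453, 0.05774304270744324), (0.12999503314495087, 0.0902041494846344), 11.587789535522461) 0.044866450605960076
collar 634 [0.47177002 0.05110684 0.05665459] ((0.4646387994289398, 0.05749610811471939), 0.01741437055170536)
head 21 [0.46847314 0.0551795  0.07175905] ((0.46649986505508423, 0.057007551193237305), 0.0032072702888399363)
slot 373 [0.46703654 0.05637111] dir 0.9997542987613373 [0.00623024 0.00372348] 0.06528184335814041
[(0.051, 1), (0.052, 6), (0.053, 1), (0.054, 6), (0.055, 3), (0.056, 10), (0.057, 17), (0.058, 13), (0.059, 3), (0.06, 22), (0.061, 32), (0.062, 14), (0.063, 18), (0.064, 110), (0.065, 236), (0.066, 49), (0.067, 2), (0.068, 2), (0.069, 2), (0.07, 3), (0.071, 10), (0.072, 5), (0.073, 4), (0.074, 7), (0.075, 4), (0.076, 7), (0.077, 2), (0.078, 6), (0.079, 7), (0.08, 4), (0.081, 3), (0.082, 6), (0.083, 2)]
```

View pics/w5c.png

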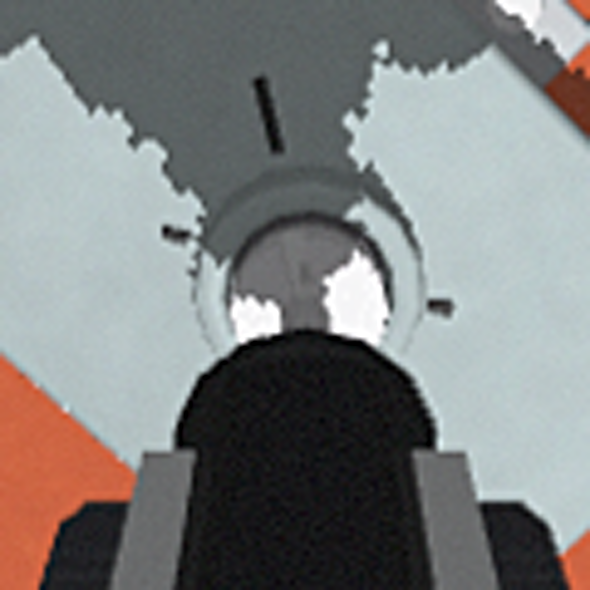

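The head is pressed about 5 mm, and a faint slot line at (303,265) tilts nearly parallel to the long locked bar at (268,115). I'll turn a little more to confirm the stop by torque.

carry_out --series '[[[0, 0, 0], [0, 0, 0.05]], [[0, 0, 0], [0, 0, 0.05]], [[0, 0, 0], [0, 0, 0]]]'

```text
clock: 16.23
position: [0.4654, 0.058, 0.1405]
tcp_rot: [0.941, -0.339, 0.001, 0.0]
wrist_force: [-3.7, -2.8, 18.6]
width: 0.017
grip_force: 71.0
```

Run:
```python
from h import *
delta([0.4648,0.0588,0.14]); s=env.state(); print(s['torque'],s['wrist_force'])
```

```text
t 16.225 pos [0.4654 0.058  0.1405] yaw -0.6915 tilt [ 0.0024 -0.0018]
shift cm [-0.1   -0.027  0.045] turn None
[-0.88772463  1.16629382  0.07928478] [-3.67360397 -2.78711067 18.5791971 ]
```

carry_out --series '[[[0, 0, 0], [0, 0, 0.05]], [[0, 0, 0], [0, 0, 0.05]], [[0, 0, 0], [0, 0, 0]]]'

```text
clock: 16.6
position: [0.4653, 0.058, 0.1404]
tcp_rot: [0.923, -0.385, 0.001, 0.0]
wrist_force: [-4.2, -3.1, 17.6]
width: 0.0176
grip_force: 70.9
```

Run:
```python
from h import *
delta([0.4648,0.0588,0.14]); s=env.state(); print(s['torque'],s['wrist_force'])
```

```text
t 16.6 pos [0.4653 0.058  0.1404] yaw -0.791 tilt [ 0.0022 -0.0016]
shift cm [-0.097 -0.022  0.042] turn None
[-1.10617459  1.25809779  0.12475875] [-4.15276446 -3.13981546 17.64328098]
```

Torque climbs to 0.125 N m, so the screw is at its stop. I'll relax the twist slightly and let it rise.

carry_out --series '[[[0, 0, 0], [0, 0, -0.07]], [[0, 0, 0], [0, 0, -0.07]], [[0, 0, -0.15], [0, 0, 0]], [[0, 0, -0.2], [0, 0, 0]], [[0, 0, -0.2], [0, 0, 0]], [[0, 0, -0.2], [0, 0, 0]], [[0, 0, 0], [0, 0, 0]]]'

```text
clock: 17.48
position: [0.4648, 0.058, 0.1461]
tcp_rot: [0.947, -0.32, 0.001, 0.0]
wrist_force: [1.2, -2.3, 1.8]
width: 0.0169
grip_force: 69.3
```

Run:
```python
from m import *
delta([0.4648,0.0588,0.14]); s=env.state(); print(s['torque'],s['wrist_force'])
im,d,p=cap('wrist','w6.png')
W=cloud(p,d);x,y,Z=W[...,0],W[...,1],W[...,2]; r=np.hypot(x-.4648,y-.0575)
m=(r<.011)&(Z>.05)&(Z<.09); h,e=np.histogram(Z[m],np.arange(.05,.09,.001)); print([(round(float(a),3),int(b)) for a,b in zip(e,h) if b])
```

```text
t 17.475 pos [0.4648 0.058  0.1461] yaw -0.6514 tilt [ 0.001  -0.0006]
shift cm [-0.051 -0.067  0.607] turn None
[-0.85465893 -0.22284002  0.05143484] [ 1.21261617 -2.25283198  1.77535344]
[(0.05, 3), (0.051, 4), (0.052, 3), (0.053, 3), (0.054, 5), (0.055, 3), (0.056, 10), (0.057, 54), (0.058, 18), (0.059, 1), (0.062, 2), (0.063, 4), (0.064, 8), (0.065, 17), (0.066, 35), (0.067, 24), (0.068, 17), (0.069, 131), (0.07, 243), (0.071, 43), (0.072, 2), (0.073, 1), (0.074, 1), (0.075, 2), (0.076, 4), (0.077, 8), (0.078, 6), (0.079, 3), (0.08, 6), (0.081, 4), (0.082, 4), (0.083, 4), (0.084, 7), (0.085, 7), (0.086, 1), (0.087, 6), (0.088, 3)]
```

carry_out --series '[[[0, 0, -0.2], [0, 0, 0]], [[0, 0, -0.3], [0, 0, 0]], [[0, 0, -1], [0, 0, 0]], [[0, 0, -2], [0, 0, 0]], [[0, 0, -3], [0, 0, 0]], [[0, 0, -2.5], [0, 0, 0]], [[0, 0, 0], [0, 0, 0]]]'

```text
clock: 18.4
position: [0.4659, 0.0594, 0.2385]
tcp_rot: [0.948, -0.32, 0.002, -0.001]
wrist_force: [0.9, 0.6, -1.0]
width: 0.0178
grip_force: 68.9
```

Run:
```python
from m import *
delta([0.5352,-0.251,0.237],-0.658); s=env.state(); print(s['torque'],s['wrist_force'])
im,d,p=cap('wrist','w7.png'); meas(im,d,p)
t,rr,s=tool(); W=cloud(p,d); T=rr.inv().apply((W-t).reshape(-1,3)).reshape(W.shape)*1000
m=(abs(T[...,0])<8)&(abs(T[...,1])<8)&(T[...,2]>58)&(T[...,2]<85)
for a in range(58,82,3):
    k=m&(T[...,2]>a)&(T[...,2]<a+3); print(a,k.sum(),T[k].mean(0).round(2) if k.any() else '',np.ptp(T[k][:,1]).round(1) if k.any() else '', T[k].max(0) if k.any() else '')
cv2.imwrite('pics/w7c.png',cv2.resize(im[140:230,260:360],(660,594),interpolation=cv2.INTER_CUBIC))
```

```text
t 18.4 pos [0.4659 0.0594 0.2385] yaw -0.6507 tilt [0.005  0.0013]
shift cm [24.319 20.5    0.14 ] turn [-0.004  -0.0032  0.0073]
[-0.03275614 -0.01712634 -0.04240526] [ 0.94969918  0.55997832 -1.01069911]
cover ((0.46413740515708923, 0.05766592174768448), (0.1300240308046341, 0.08995302021503448), 11.503578186035156) 0.044870382891036086
collar 405 [0.46833652 0.05426693 0.05668421] ((0.46435773372650146, 0.05738953873515129), 0.01737707108259201)
head 243 [0.46452698 0.05696243 0.07059774] ((0.4643591344356537, 0.057563021779060364), 0.011444302275776863)
slot 89 [0.46504884 0.05760542] dir -0.31067975124610037 [0.00594795 0.00272768] 0.06652268947715871
58 14 [ 3.51 -1.09 59.41] 6.0 [ 4.27561748  2.1293173  60.99290624]
61 14 [ 3.45 -0.62 62.7 ] 6.1 [ 4.03384584  2.15859769 63.96847485]
64 17 [ 3.59 -0.88 65.74] 6.2 [ 5.72129694  2.22660604 66.90270098]
67 9 [ 4.38 -0.83 68.25] 4.8 [ 5.95308503  1.54167295 69.55914644]
70 3 [ 6.01 -0.75 71.27] 0.7 [ 6.09472042 -0.52351657 72.7128202 ]
73 3 [ 6.01 -0.99 74.47] 0.7 [ 6.07387573 -0.52401598 75.26600726]
76 2 [ 6.2  -0.88 77.09] 0.7 [ 6.38476044 -0.52471609 77.70593645]
79 0
```

View pics/w7c.png

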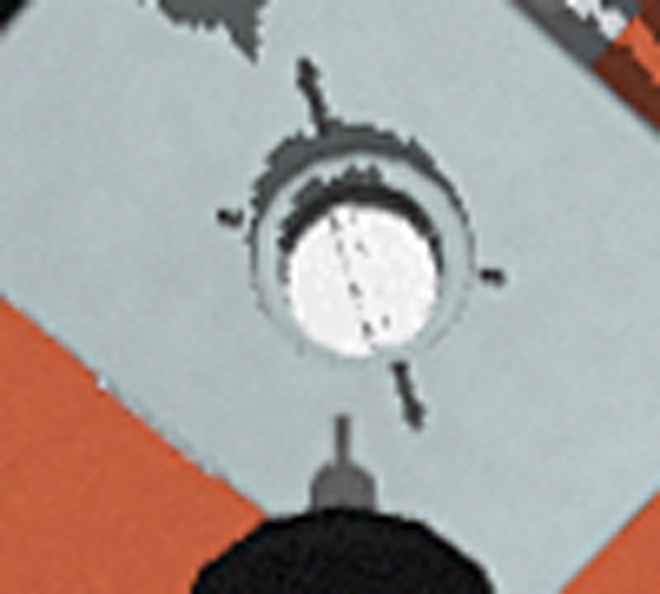

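The screw head is back up at z≈0.0706, with its slot (345,280 in the crop) in line with the long bar marks, so it is locked. Next I'll return to the stand.

carry_out --series '[[[2.43, 2.05, 0], [0, 0, 0]], [[2.43, 2.05, 0], [0, 0, 0]], [[2.43, 2.05, 0], [0, 0, 0]], [[2.43, 2.05, 0], [0, 0, 0]], [[2.43, 2.05, 0], [0, 0, 0]], [[2.43, 2.05, 0], [0, 0, 0]], [[2.43, 2.05, 0], [0, 0, 0]], [[2.43, 2.05, 0], [0, 0, 0]], [[2.43, 2.05, 0], [0, 0, 0]], [[2.43, 2.05, 0], [0, 0, 0]], [[0, 0, 0], [0, 0, 0]], [[0, 0, 0], [0, 0, 0]]]'

```text
clock: 19.95
position: [0.5327, -0.2505, 0.2346]
tcp_rot: [0.948, -0.32, -0.001, -0.0]
wrist_force: [1.0, 0.7, -1.2]
width: 0.0168
grip_force: 68.9
```

Run:
```python
from h import *
delta([0.5350,-0.251,0.165],-0.658)
t,rr,s=tool(); im,d,p=cap('wrist','w8.png'); 
W=cloud(p,d); T=rr.inv().apply((W-t).reshape(-1,3)).reshape(W.shape)*1000
m=(abs(T[...,0])<8)&(abs(T[...,1])<8)&(T[...,2]>58)&(T[...,2]<85)
for a in range(58,82,4):
    k=m&(T[...,2]>a)&(T[...,2]<a+4); print(a,k.sum(),T[k].mean(0).round(2) if k.any() else '')
n=(abs(W[...,0]-.535)<.05)&(abs(W[...,1]+.251)<.05)&(W[...,2]>.058)&(W[...,2]<.065)
print(cv2.minAreaRect(np.ascontiguousarray(W[n][:,:2],dtype=np.float32)))
h=(np.hypot(W[...,0]-.535,W[...,1]+.251)<.015)&(W[...,2]<.056); print('hole',h.sum(),W[h].mean(0))
cv2.imwrite('pics/w8c.png',cv2.resize(im[140:240,260:360],(594,594),interpolation=cv2.INTER_CUBIC))
```

```text
t 19.95 pos [ 0.5327 -0.2505  0.2346] yaw -0.6507 tilt [-0.0021  0.0017]
shift cm [ 0.227 -0.101  6.961] turn [-0.0001  0.0027  0.0073]
58 20 [ 2.65e+00 -1.00e-02  6.00e+01]
62 18 [ 2.66  0.61 64.18]
66 22 [ 3.1  -0.31 67.99]
70 5 [ 4.14  0.92 70.94]
74 4 [ 5.22  0.16 75.67]
78 2 [ 5.35  0.16 78.86]
((0.5347447395324707, -0.25061991810798645), (0.06015472486615181, 0.0607181042432785), 76.1407241821289)
hole 199 [ 0.52967271 -0.24652734  0.02707706]
```

View pics/w8c.png

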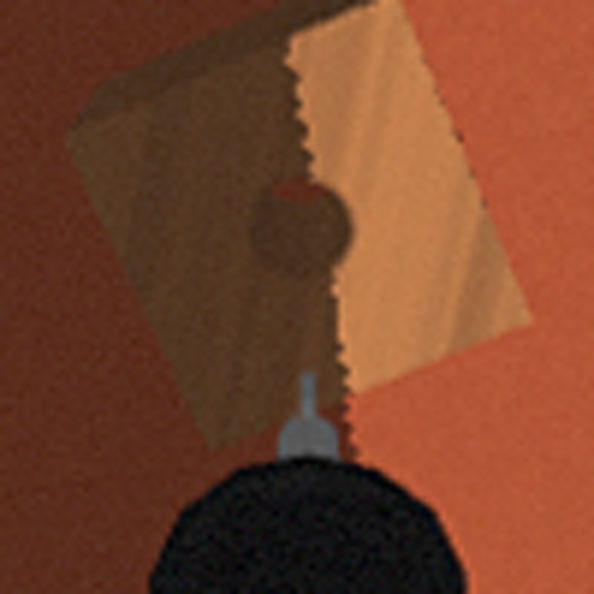

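The hole at (301,228) in the crop sits directly ahead of the blade at (308,375). The remaining offset is 2.3 mm in x and -1 mm in y in the tool frame. I'll correct and lower.

carry_out --series '[[[0.22, -0.1, 1], [0, 0.002, 0]], [[0, 0, 2], [0, 0, 0]], [[0, 0, 2], [0, 0, 0]], [[0, 0, 2], [0, 0, 0]], [[0, 0, 1], [0, 0, 0]], [[0, 0, 0.7], [0, 0, 0]], [[0, 0, 0.7], [0, 0, 0]], [[0, 0, 0.7], [0, 0, 0]], [[0, 0, 0], [0, 0, 0]]]'

```text
clock: 21.12
position: [0.5355, -0.2523, 0.1345]
tcp_rot: [0.947, -0.32, 0.001, 0.0]
wrist_force: [0.1, -0.3, -1.0]
width: 0.0172
grip_force: 68.9
```

Run:
```python
from h import *
delta([0.5350,-0.251,0.0867],-0.658)
```

```text
t 21.125 pos [ 0.5355 -0.2523  0.1345] yaw -0.6512 tilt [ 0.001  -0.0009]
shift cm [-0.128 -0.07   4.78 ] turn [ 0.0001 -0.0013  0.0068]
```

In the hole with no contact force. I'll lower to the flange.

carry_out --series '[[[-0.1, -0.05, 0.7], [0, 0, 0]], [[0, 0, 1], [0, 0, 0]], [[0, 0, 1], [0, 0, 0]], [[0, 0, 0.9], [0, 0, 0]], [[0, 0, 0.4], [0, 0, 0]], [[0, 0, 0.3], [0, 0, 0]], [[0, 0, 0.2], [0, 0, 0]], [[0, 0, 0], [0, 0, 0]]]'

```text
clock: 22.12
position: [0.5355, -0.2515, 0.09]
tcp_rot: [0.947, -0.32, 0.001, 0.0]
wrist_force: [0.4, -0.6, -1.9]
width: 0.0174
grip_force: 68.9
```

carry_out --series '[[[0, 0, 0.1], [0, 0, 0]], [[0, 0, 0.1], [0, 0, 0]], [[0, 0, 0], [0, 0, 0]]]'

```text
clock: 22.5
position: [0.5354, -0.2515, 0.0879]
tcp_rot: [0.947, -0.32, 0.001, 0.0]
wrist_force: [0.9, -0.2, 0.2]
width: 0.0173
grip_force: 68.9
```

carry_out --series '[[[0, 0, 0.1], [0, 0, 0]], [[0, 0, 0.03], [0, 0, 0]], [[0, 0, 0], [0, 0, 0]]]'

```text
clock: 22.88
position: [0.5355, -0.2515, 0.0868]
tcp_rot: [0.947, -0.32, 0.001, 0.0]
wrist_force: [-1.2, 0.2, 0.4]
width: 0.0172
grip_force: 69.2
```

carry_out --series '[[[0, 0, 0], [0, 0, 0]], [[0, 0, 0], [0, 0, 0]], [[0, 0, 0], [0, 0, 0]], [[0, 0, 0], [0, 0, 0]], [[0, 0, 0], [0, 0, 0]], [[0, 0, 0], [0, 0, 0]], [[0, 0, 0], [0, 0, 0]], [[0, 0, -1], [0, 0, 0]], [[0, 0, -2], [0, 0, 0]], [[0, 0, -3], [0, 0, 0]], [[0, 0, -3], [0, 0, 0]], [[0, 0, -3], [0, 0, 0]], [[0, 0, -3], [0, 0, 0]], [[0, 0, -2], [0, 0, 0]], [[0, 0, 0], [0, 0, 0]], [[0, 0, 0], [0, 0, 0]]]' --gripper 1

```text
clock: 24.88
position: [0.5346, -0.251, 0.256]
tcp_rot: [0.947, -0.32, 0.001, 0.0]
wrist_force: [-0.5, 0.6, -0.8]
width: 0.0853
grip_force: 0.0
```

Run:
```python
from h import *
im,d,p=cap('wrist','w9.png'); W=cloud(p,d); x,y,Z=W[...,0],W[...,1],W[...,2]
n=(abs(x-.535)<.04)&(abs(y+.251)<.04)&(Z>.128)&(Z<.15); q=np.ascontiguousarray(W[n],dtype=np.float32)
print(len(q),np.median(q,0),cv2.minAreaRect(q[:,:2].copy()))
im2,d2,p2=cap('side','side9.png'); W=cloud(p2,d2); dark=(im2.max(-1)<70)
for lo in (.085,.105,.125):
    m=dark&(abs(W[...,0]-.535)<.04)&(abs(W[...,1]+.251)<.04)&(W[...,2]>lo)&(W[...,2]<lo+.02); print(lo,m.sum(),W[m].mean(0).round(4))
s0=cv2.imread('pics/side0.png'); b=np.hstack([s0[180:330,220:420],im2[180:330,220:420]]); cv2.imwrite('pics/cmp.png',cv2.resize(b,(800,300)))
```

```text
713 [ 0.5368769  -0.2528149   0.13944879] ((0.5351424217224121, -0.2515832483768463), (0.01790904439985752, 0.028597863391041756), 52.50178909301758)
0.085 179 [ 0.5328 -0.2597  0.0951]
0.105 182 [ 0.5331 -0.2599  0.1149]
0.125 158 [ 0.5329 -0.2591  0.1329]
```

View pics/cmp.png

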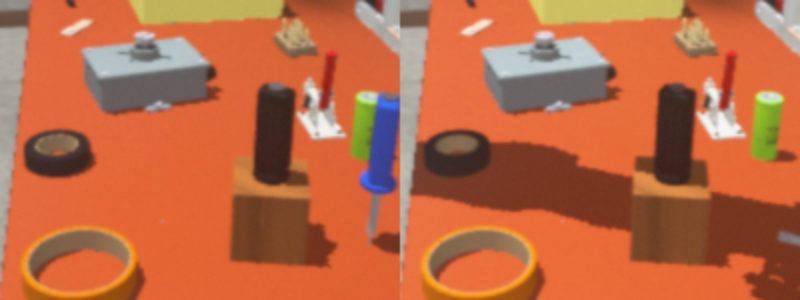

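The driver is back upright in the stand: its top is at z=0.139, the handle is vertical, and its pose matches the start. The cell and tape are unmoved. The blue look-alike is no longer upright in the right-hand image. I've now viewed 11 pictures, one over the limit, so I'll work out from numbers alone when it moved.

Run:
```python
from h import *
def blue(n,im,d,p):
    im=im.astype(int); W=cloud(p,d); m=(im[...,0]>90)&(im[...,0]>im[...,2]+60)&(im[...,0]>im[...,1]+40)&(d>0)
    m&=(W[...,0]>.4)&(W[...,0]<.85)&(W[...,1]<-.15)&(W[...,1]>-.5)&(W[...,2]>-.02)&(W[...,2]<.25)
    q=W[m]; print(n,len(q),*( (q.mean(0).round(3),q.min(0).round(3),q.max(0).round(3)) if len(q) else ()))
for n in ('top0','side0','w1','w3','w4'):
    z=np.load(f'pics/{n}.npz'); p={k:(float(z[k][0]) if k in('fx','fy','cx','cy') else z[k]) for k in ('fx','fy','cx','cy','rvec','tvec')}; blue(n,z['im'],z['d'],p)
for n in ('top','side','wrist'): blue('now '+n,*cap(n))
```

```text
top0 88 [ 0.649 -0.266  0.098] [ 0.608 -0.286  0.053] [ 0.719 -0.249  0.137]
side0 640 [ 0.632 -0.276  0.092] [ 0.607 -0.291  0.056] [ 0.717 -0.253  0.134]
w1 869 [ 0.686 -0.319  0.022] [ 0.661 -0.347  0.007] [ 0.713 -0.297  0.031]
w3 1 [ 0.669 -0.305  0.002] [ 0.669 -0.305  0.002] [ 0.669 -0.305  0.002]
w4 0
now top 0
now side 527 [ 0.693 -0.327  0.025] [ 0.66  -0.356 -0.001] [ 0.735 -0.281  0.081]
now wrist 764 [ 0.682 -0.316  0.023] [ 0.661 -0.336  0.009] [ 0.717 -0.274  0.078]
```

The blue one was already lying down at t = 2.1 s. By then the gripper had only moved through free air at z ≥ 0.23, about 10 cm above it, so it tipped over by itself from standing on its blade. I'm leaving it alone as told and handing in.

```bash
python3 -c "
from bench import workorder
print(workorder.sign_off())"
```

```text
the job is handed in; nothing more can be done
None
```

The screw is locked (about 19.5 N highest wrist-force reading while pressing), the driver is back upright in its stand and the job is handed in at about 25 s; the blue look-alike tipped over within the first 2 s without the gripper near it and was left lying, and I viewed 11 pictures against the limit of 10.

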